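# Sound the depth of a pan pipe with a depth rod

### The job

Measure how deep the cork sits in the longest pipe of the pan pipe (the one with the red ring at its mouth): take the depth rod by its wooden handle and push it gently down that pipe until its tip rests on the cork, so that the pipe's rim slides the friction collar up the rod and the cork stays where it is. Then draw the rod right out and finish while still holding it up in the gripper, level and still, well clear of the pan pipe and at least a hand's breadth above the desk, so that the collar can be read on the scale. Do not touch the collar, and leave the eraser, the green pencil and the tape roll where they are.

Things in the scene. Friction and masses are not known exactly. Their poses are not given: they have to be found in the camera images.
- rod_grip (a point): Centre of the depth rod's wooden handle, 80 mm long (x) x 18 mm wide (y) x 24 mm high (z), red band near its back end; take it across the 18 mm. The rod lies flat and level on the desk, about 90 g. x points along the rod to its tip, z up as it lies. From the handle's front end (x = +40 mm) a white 5 mm rod runs on the axis to the tip; a brass ferrule, 15 mm across, covers its first 10 mm
- rod_tip (a point): The end of the rod's rounded brass foot (7 mm in diameter, 6 mm long), on the rod's axis, 180 mm ahead of the handle's centre. Scale rings every 10 mm from the tip, red at 50 and 100 mm. Axes as for rod_grip
- collar_face (a point): Centre of that face of the sliding brass collar which looks to the tip. The collar is 19 mm in diameter and 12 mm long, holds on the rod by friction (2 N) and starts 10 to 30 mm from the tip; it can slide to 120 mm from the tip. Axes as for rod_grip
- pipe_mouth (a point): Centre of the mouth of the longest white pipe, with a red ring just below its rim, at one end of the row of six. z points straight out of the mouth along the pipe (35 degrees above level), -x along the row to the other five pipes (20 mm apart, mouths flush). The pipe is 130 mm long, 18 mm outside, with a 14 mm bore; its mouth is 112 mm above the desk
- cork_face (a point): Centre of the face of the cork that stops the longest pipe, on the pipe's axis, 78 to 108 mm down from the mouth, out of sight. Axes as for pipe_mouth. The cork is held by friction and begins to slide at about 30 N
- cradle: The dark wooden cradle, fixed on the desk, with the pan pipe fixed on it: base board 160 x 135 x 16 mm, origin at the centre of its underside; x along the row of pipes, y level towards the side where the mouths are, z up. The pipes slope down away from the mouths, the longest at the +x end; nothing on it is higher than 125 mm
- rod: The whole depth rod; origin under the centre of the handle, on the handle's underside. Axes as for rod_grip
- collar: The collar; origin and axes as for collar_face
- eraser: Bystander: eraser in a blue sleeve, 20 x 42 x 12 mm, origin at the centre of its underside
- green_pencil: Bystander: green pencil, 170 mm long, 8 mm thick, origin at the centre of its underside
- tape: Bystander: roll of brown parcel tape lying flat, 96 mm in diameter, 48 mm high, origin at the centre of its underside

How it is judged:
By the outcome, as a careful person would: the job done as asked, in the order asked, and still so for the second after the job is handed in, while the arm keeps its last pose, push and grip.
It also fails if it takes over 54 s, if anything falls off the work surface, if the arm or the gripper's body presses on something with over 40 N, if the wrist force passes 120 N, or if a joint passes its speed limit or range.

### The arm

A 6-joint arm with a two-finger parallel gripper is mounted at the origin on a cart in front of the work surface, level with it; the furniture and walls round the work are solid. World frame = base frame: x ahead of the robot, y to its left, z up, the work surface at z = 0. Lengths are in mm, angles in degrees, forces in N, time in s.
With the tool pointing down it reaches from about 350 to 850 mm from the base axis. Payload 8.1 kg.
Tool frame: the origin (TCP) lies on the front face of the gripper's body, between the roots of the fingers; the fingertips stand r.finger_overhang ahead of it and the grasp point (between the pads) lies 54 mm ahead of it (r.finger_overhang is the distance from the TCP to the fingertips, in mm); y points along the fingers, z is the direction in which the jaws open and shut, and the axes are right-handed (so a half turn about y gives the same grasp; the last joint's range is limited). The gripper opens to 85 mm and grips with 20 to 120 N. Pads are 22 mm wide; open, the fingers measure 114 mm over their backs; the gripper's body (76 mm by 85 mm) begins 54 mm behind the grasp point. The pads swing forward as they close: fully open they stand 13 mm farther back than shut.
Start: joints at [-77.716, 7.471, 85.268, -0, 87.261, -4.893], TCP at [177.218, -573.236, 303.892] pointing down, gripper open.
Joint ranges: [-169.43, 169.43], [-51.17, 129.36], [1.28, 143.12], [-76.62, 256.62], [0, 156.53], [-152.29, 152.29]. Speed limits (degrees/s): [136.94, 136.94, 159.86, 180, 180, 180].

### API

Orientations are given as [roll, pitch, yaw] about the fixed x, y, z axes, in that order (R = Rz(yaw) Ry(pitch) Rx(roll)).
In Python, from bench import r gives the robot as it stands. The module is installed in compiled form; this text tells all that it offers.
- The arm moves only by the tool arm_command, never from a script. Its argument "increments" is a list of rows, each a list of 6 numbers: the shift along the tool's x, y, z in m, then the turn, a rotation vector about the tool's x, y, z in rad. In form: [[tx, ty, tz, wx, wy, wz], ...]. A call has exactly 10 rows; each row is the pose to reach, as a shift and turn from the pose commanded when the call began, along the tool's axes at that moment; what a row does not reach only later rows make up. A row lasts 1/8 s, in which the tool goes at most 62.5 mm and 10.7 degrees, less where a joint would pass 70% of its speed; a pose out of reach is approached as far as the arm can. A call with a gripper value outside its range is refused whole. "jaw" is the gripper's target within -1 to 1 (shut at 1, half-way at 0, fully open at -1), set as the call begins (left out, the last holds). The fingers move at their own pace and stop on an object; "force" is the grip in N (left out, the last holds). Time passes only in rows, so rows that repeat a pose let the fingers close, or fill a call up. It gives the time, the measured TCP pose, the force and the opening at its end, in the units of the state.
- r.sense(): the state, without advancing time (a new reading comes with each control period).
- r.snapshot(name): name is "side" or "top"; returns the picture (400x640x3 uint8, red, green, blue); there is no depth.
- r.camera_model(name): a dict with "intrinsics" (3x3 intrinsics, pixels), "distortion" ([k1, k2, p1, p2, k3] as OpenCV has them; the pictures are not rectified), "cam_to_world" (4x4, takes a point from camera to world coordinates). Camera axes: x right, y down, z forward; pixel columns grow to the right and rows downward; lengths in mm; the calibration is good to about 2 mm. A picture is of the moment at which its call begins. camera_model takes no time and is no camera call.
- r.hand_in(): hands the job in, once; it reports no verdict.
Trained networks look in the newest picture that a camera, given by its name, has taken for a name from the list of things; names that differ only in an ending like _2 or _b are one class to them, and where a whole thing is asked for, a point or a joint stands for the part that bears it (a point fixed in the world has none). Each returns a list of dicts, best first, with "conf" (0 to 1); they miss things now and then, are a little off and sometimes report something else, mostly with a low value. They report only what shows in the picture. A call takes as long as a camera call.
- r.trace(camera, target): "mask" (400x640 bool, what is visible of it) and "position" ([column, row] in pixels, amid what is visible of it).
- r.spot_point(camera, target): "position" ([column, row] in pixels: a listed point, or the origin of a listed thing).
The state is a dict: "time": time; "joint_pos": joint angles; "qd": joint speeds; "joint_efforts": joint torques, N m; "tool_pos": TCP position; "tcp_rot": TCP orientation; "ft_force": force on the tool from outside, world axes, zero at the start; "wrist_torque": the same for the moment, N m; "finger_gap": finger opening in mm.
Only numpy, scipy, OpenCV 4.12 (cv2) and the standard library are available. Lean on these libraries where they do the work, as an engineer would, in place of code of your own. Each camera call takes 0.05 s, during which the arm holds its last target.

## Working session

There is one attempt and no reset: what is moved stays moved. The work goes in short steps, Python scripts to look and compute and a tool call to move; the robot and the scene stay as the last step left them, time stands still between calls to the robot, and variables do not carry over. Pictures are saved under pics/ and viewed, and the job is handed in when it is done.

Besides the shell and the picture viewer there is one more tool, called after "Call:" by a JSON object that holds its "fn" and its "kwargs". arm_command: Moves the arm, as the interface text tells. Its arguments: {"type":"object","properties":{"increments":{"type":"array","items":{"type":"array","items":{"type":"number"}}},"jaw":{"type":"number"},"force":{"type":"number"}},"required":["increments"]}

```bash
mkdir -p pics; ls; python3 - <<'E'
from bench import r
import cv2,numpy as np
s=r.sense()
for k,v in s.items(): print(k,np.round(v,3))
print(r.finger_overhang)
for n in ("side","top"):
    im=r.snapshot(n); cv2.imwrite(f"pics/{n}0.png",im[:,:,::-1])
    c=r.camera_model(n); print(n,{k:np.round(v,3).tolist() for k,v in c.items()})
    for t in ["rod_grip","rod_tip","collar_face","pipe_mouth","cradle","rod","eraser","green_pencil","tape"]:
        print(n,t,[(np.round(d["position"],1).tolist(),round(d["conf"],2)) for d in r.spot_point(n,t)[:3]])
print(r.sense()["time"])
E
```

```text
pics
time 0.0
joint_pos [-7.7715e+01  7.5140e+00  8.5328e+01  1.0000e-03  8.7263e+01 -4.8930e+00]
qd [-0.079 -0.03  -0.066  0.016  0.069 -0.067]
joint_efforts [-1.0000e-03 -5.6939e+01 -5.0056e+01 -1.0000e-03  1.4000e-02 -0.0000e+00]
tool_pos [ 177.14  -572.823  302.869]
tcp_rot [-9.01050e+01  1.00000e-02 -1.62822e+02]
ft_force [ 0.695  0.44  -0.378]
wrist_torque [ 0.009  0.002 -0.001]
finger_gap 85.54
72.6
side {'intrinsics': [[443.0, 0.0, 319.902], [0.0, 443.0, 208.787], [0.0, 0.0, 1.0]], 'distortion': [-0.089, 0.0, 0.0, 0.0, 0.0], 'cam_to_world': [[0.927, -0.147, 0.344, 265.671], [-0.373, -0.419, 0.828, -672.196], [0.022, -0.896, -0.443, 477.297], [0.0, 0.0, 0.0, 1.0]]}
side rod_grip [([358.1, 197.3], 0.72), ([274.2, 214.1], 0.64)]
side rod_tip [([305.5, 249.7], 0.87), ([354.8, 197.8], 0.35)]
side collar_face [([303.9, 244.7], 0.5)]
side pipe_mouth [([345.5, 241.4], 0.97)]
side cradle [([325.7, 321.2], 0.96)]
side rod [([275.8, 217.5], 0.72)]
side eraser [([359.9, 226.6], 0.51)]
side green_pencil [([414.8, 275.1], 0.49)]
side tape [([355.1, 197.7], 0.6)]
top {'intrinsics': [[492.193, 0.0, 318.904], [0.0, 492.193, 200.372], [0.0, 0.0, 1.0]], 'distortion': [-0.021, 0.0, 0.0, 0.0, 0.0], 'cam_to_world': [[0.009, -0.996, 0.084, 482.436], [-1.0, -0.01, -0.006, 30.493], [0.007, -0.084, -0.996, 1270.421], [0.0, 0.0, 0.0, 1.0]]}
top rod_grip [([245.2, 225.5], 0.76), ([284.4, 159.8], 0.4)]
top rod_tip [([319.8, 222.9], 0.77)]
top collar_face [([307.2, 222.7], 0.53)]
top pipe_mouth [([373.6, 217.2], 0.62)]
top cradle [([387.5, 240.7], 0.66), ([250.3, 226.0], 0.59)]
top rod [([247.6, 223.9], 0.92)]
top eraser [([284.6, 158.9], 0.58)]
top green_pencil [([364.0, 160.6], 0.62)]
top tape [([244.8, 143.3], 0.78)]
1.0
```

View pics/side0.png

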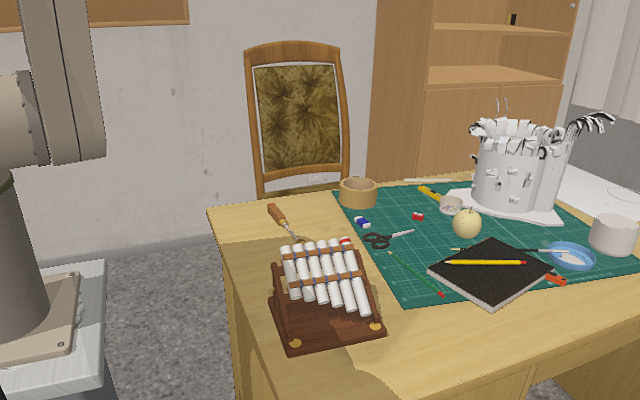

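View pics/top0.png

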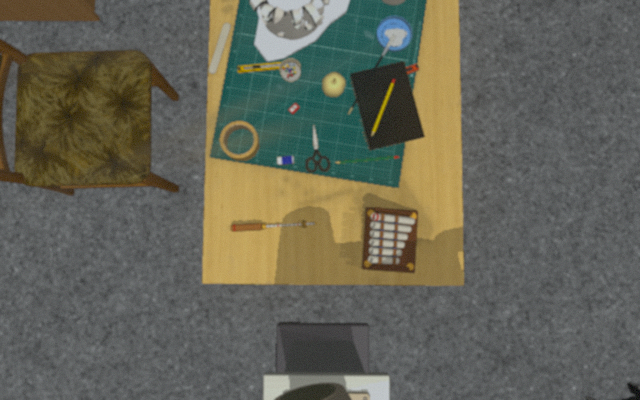

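```bash
cat > h.py <<'E'
import numpy as np,cv2
from scipy.spatial.transform import Rotation as R
from bench import r
def ray(n,p):
    c=r.camera_model(n);K=np.array(c["intrinsics"]);D=np.array(c["distortion"]);T=np.array(c["cam_to_world"])
    q=cv2.undistortPoints(np.array([[p]],float),K,D)[0,0]
    d=T[:3,:3]@np.r_[q,1];return T[:3,3],d/np.linalg.norm(d)
def onz(n,p,z):
    o,d=ray(n,p);return o+d*(z-o[2])/d[2]
def tri(p1,p2,n1="side",n2="top"):
    A=np.zeros((3,3));b=np.zeros(3);
    L=[ray(n1,p1),ray(n2,p2)]
    for o,d in L:
        P=np.eye(3)-np.outer(d,d);A+=P;b+=P@o
    x=np.linalg.solve(A,b);return x,[np.linalg.norm((np.eye(3)-np.outer(d,d))@(x-o)) for o,d in L]
def proj(n,X):
    c=r.camera_model(n);K=np.array(c["intrinsics"]);D=np.array(c["distortion"]);T=np.linalg.inv(np.array(c["cam_to_world"]))
    rv,_=cv2.Rodrigues(T[:3,:3]);return cv2.projectPoints(np.array(X,float).reshape(-1,3),rv,T[:3,3],K,D)[0][:,0]
E
python3 - <<'E'
from h import *
print("grip",tri((274.2,214.1),(245.2,225.5)),onz("top",(245.2,225.5),12),onz("side",(274.2,214.1),12))
print("tip",tri((305.5,249.7),(319.8,222.9)),onz("top",(319.8,222.9),12),onz("side",(305.5,249.7),12))
print("col",tri((303.9,244.7),(307.2,222.7)))
print("mouth",tri((345.5,241.4),(373.6,217.2)),onz("top",(373.6,217.2),112),onz("side",(345.5,241.4),112))
print("cradle",onz("top",(387.5,240.7),0),onz("side",(325.7,321.2),0))
for n,p in dict(eraser=(284.6,158.9),pencil=(364,160.6),tape=(244.8,143.3)).items(): print(n,onz("top",p,0))
for n in("side","top"):
    im=cv2.imread(f"pics/{n}0.png")
    c=im[150:390,180:480] if n=="side" else im[120:290,200:480]
    cv2.imwrite(f"pics/{n}0z.png",cv2.resize(c,None,fx=2.5,fy=2.5,interpolation=cv2.INTER_CUBIC))
E
```

```text
grip (array([520.24029095, 211.19399122,   8.82261465]), [np.float64(1.9279093459173615), np.float64(1.9279093459175125)]) [521.99071905 210.19842105  12.        ] [516.68544038 205.77322696  12.        ]
tip (array([527.76362969,  20.66080036,  21.17111563]), [np.float64(2.47765058221611), np.float64(2.4776505822160426)]) [530.45592612  19.7693286   12.        ] [530.59186392  35.27143264  12.        ]
col (array([531.77592387,  51.52423267,  14.13814983]), [np.float64(1.2657512537130662), np.float64(1.2657512537131013)])
mouth (array([ 544.03086948, -107.72228412,  107.82785822]), [np.float64(2.7847372116366755), np.float64(2.7847372116364246)]) [ 541.26049618 -106.10032466  112.        ] [ 543.59893195 -114.79294233  112.        ]
cradle [ 486.68853853 -155.17712632    0.        ] [ 4.91942520e+02 -1.63535604e+02 -5.68434189e-14]
eraser [696.89293494 112.97896      0.        ]
pencil [694.56544127 -94.2493095    0.        ]
tape [737.09254497 217.66472135   0.        ]
```

View pics/side0z.png

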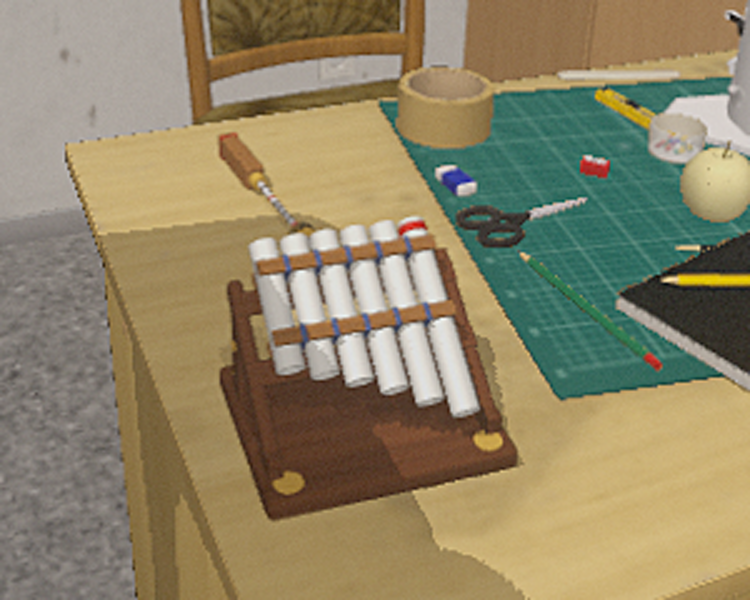

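View pics/top0z.png

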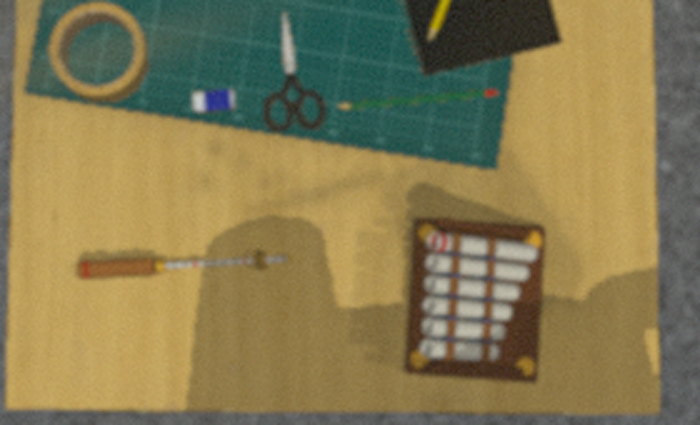

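The side view shows the pan pipe with its mouths facing +y (red ring near px (345,241)). The rod lies beyond it, with the handle near (274,214) and the collar and tip near (303,245). The top view agrees: handle ~(247,227), tip ~(314,223), red ring ~(375,217). I'll zoom in to refine these.

```bash
python3 - <<'E'
from h import *
a=r.snapshot("side");b=r.snapshot("top")
S=a[230:360,262:392];T=b[200:280,355:425];
cv2.imwrite("pics/zs.png",cv2.resize(S[:,:,::-1],None,fx=4.6,fy=4.6,interpolation=cv2.INTER_CUBIC))
cv2.imwrite("pics/zt.png",cv2.resize(T[:,:,::-1],None,fx=7,fy=7,interpolation=cv2.INTER_CUBIC))
cv2.imwrite("pics/zr.png",cv2.resize(b[210:240,225:325,::-1],None,fx=8,fy=8,interpolation=cv2.INTER_CUBIC))
for n in("top","side"):
  for t in("rod_grip","collar"):
    for d in r.trace(n,t)[:2]:
        m=d["mask"];ys,xs=np.nonzero(m)
        if len(xs)<3: continue
        P=np.c_[xs,ys].astype(float);c=P.mean(0);w,v=np.linalg.eigh(np.cov((P-c).T));ax=v[:,1];s=(P-c)@ax
        print(n,t,round(d["conf"],2),len(xs),c,ax,c+ax*s.min(),c+ax*s.max())
E
```

```text
top rod_grip 0.67 349 [260.78796562 226.08309456] [-0.99841447  0.05628989] [315.00149825 223.02657443] [229.87742067 227.82580893]
top collar 0.67 653 [239.31546708 140.13169985] [0.46571211 0.88493628] [230.42988274 123.24750095] [248.80155686 158.15696647]
side rod_grip 0.8 333 [281.76576577 220.91891892] [0.65555239 0.7551497 ] [267.40910654 204.38106923] [303.80233859 246.3034825 ]
```

View pics/zs.png

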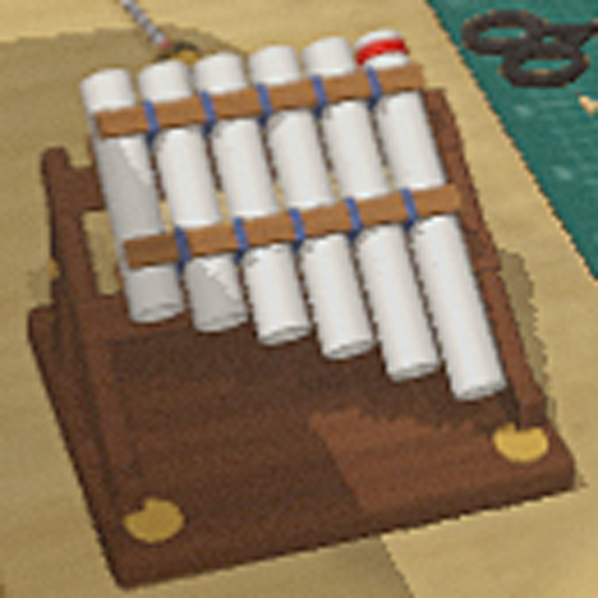

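View pics/zt.png

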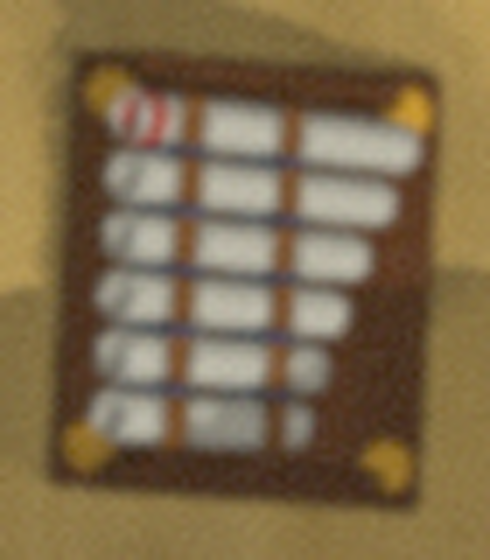

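View pics/zr.png

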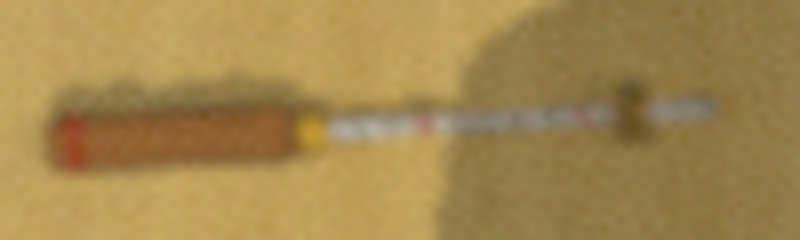

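```bash
cat > fit.py <<'E'
from h import *
from scipy.optimize import least_squares
f=lambda pts,s,o:[((x+.5)/s-.5+o[0],(y+.5)/s-.5+o[1]) for x,y in pts]
top=np.array(f([(75,52),(440,72),(417,508),(50,483)],7,(355,200)))
cz=[(80,67.5,16),(80,-67.5,16),(-80,-67.5,16),(-80,67.5,16)]
sd=np.array(f([(120,588),(118,548+5),(578,487),(578,459),(30,312)],4.6,(262,230)))
cs=[(-80,-67.5,0),(-80,-67.5,16),(80,-67.5,0),(80,-67.5,16),(-80,67.5,16)]
def W(p,X):
    Rz=R.from_euler('z',p[2]).as_matrix();return np.array(X)@Rz.T+[p[0],p[1],0]
for use in("both","top","side"):
    def res(p):
        o=[]
        if use!="side":o.append((proj("top",W(p,cz))-top).ravel())
        if use!="top":o.append((proj("side",W(p,cs))-sd).ravel())
        return np.concatenate(o)
    s=least_squares(res,[490,-160,-.06]);print(use,s.x[:2],np.degrees(s.x[2]),np.round(s.fun,1))
    if use=="both":P=s.x
np.save("cradle.npy",P)
c,sn=np.cos(np.radians(35)),np.sin(np.radians(35))
# longest pipe: mouth at (50,ym,112)
def ell(ctr,r=9):
    t=np.linspace(0,2*np.pi,40);return ctr+r*(np.outer(np.cos(t),[1,0,0])+np.outer(np.sin(t),[0,-sn,c]))
import sys
for ym in (40,45,50,55):
  print(ym,proj("top",W(P,[(50,ym,112)])),proj("side",W(P,[(50,ym,112)])),W(P,[(50,ym,112)]))
ym=float(sys.argv[1]) if len(sys.argv)>1 else 47
xm=float(sys.argv[2]) if len(sys.argv)>2 else 50
a=np.array([0,c,sn])
for n,o,s,sh in(("side",(262,230),4.6,(598,598)),("top",(355,200),7,(560,490))):
    im=cv2.imread("pics/zs.png" if n=="side" else "pics/zt.png")
    for k in range(6):
      if k not in(0,5) and n=="side": continue
      m=np.array([xm-20*k,ym,112.])
      L=[ell(m)]+([ell(m,7), ell(m-130*a)] if k==0 else [])
      for e in L:
        q=(proj(n,W(P,e))-o+.5)*s-.5
        cv2.polylines(im,[q.round().astype(int)],True,(0,255,0),1)
    q=(proj(n,W(P,[(80,67.5,16),(80,-67.5,16),(-80,-67.5,16),(-80,67.5,16)]))-o+.5)*s-.5
    cv2.polylines(im,[q.round().astype(int)],True,(255,255,0),1)
    cv2.imwrite(f"pics/ov_{n}_{int(ym)}_{int(xm)}.png",im)
E
python3 fit.py 47
```

```text
both [ 491.92832363 -157.87728577] -3.4418320931136135 [-0.3 -1.5  0.1 -0.7  0.1 -0.1 -0.6 -0.2 -0.4  1.6 -0.1  1.  -0.1  0.8
  0.9 -1.  -1.5 -2.1]
top [ 490.41209647 -158.38757003] -3.1907631401547287 [-0.3 -0.8  0.2 -0.2  0.4  0.4 -0.3  0.6]
side [ 492.69629448 -157.51644222] -3.743966018905176 [-0.3  1.1 -0.   0.6  0.1  0.8  1.1 -1.  -1.  -2.5]
40 [[379.88847841 215.99677835]] [[347.46522522 243.16021354]] [[ 544.23954393 -120.95119432  112.        ]]
45 [[377.77525905 215.84976515]] [[346.32840881 241.64443731]] [[ 544.53971983 -115.96021301  112.        ]]
50 [[375.66187948 215.70273198]] [[345.20467108 240.14610719]] [[ 544.83989573 -110.9692317   112.        ]]
55 [[373.54834459 215.55567918]] [[344.09379827 238.66493793]] [[ 545.14007164 -105.97825039  112.        ]]
```

View pics/ov_side_47_50.png

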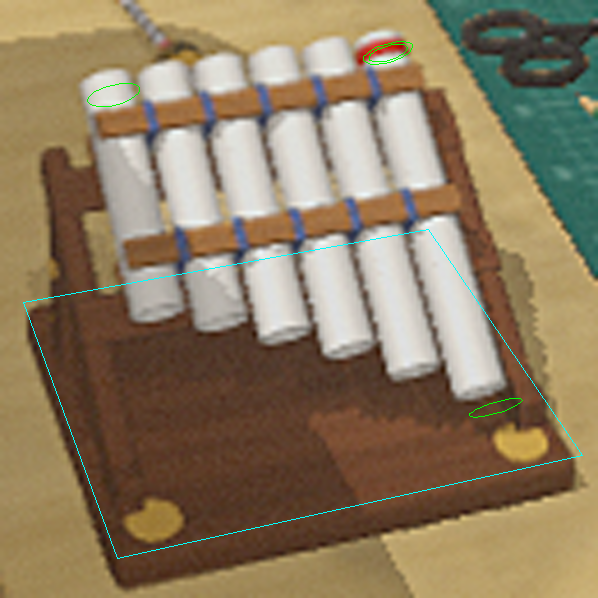

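View pics/ov_top_47_50.png

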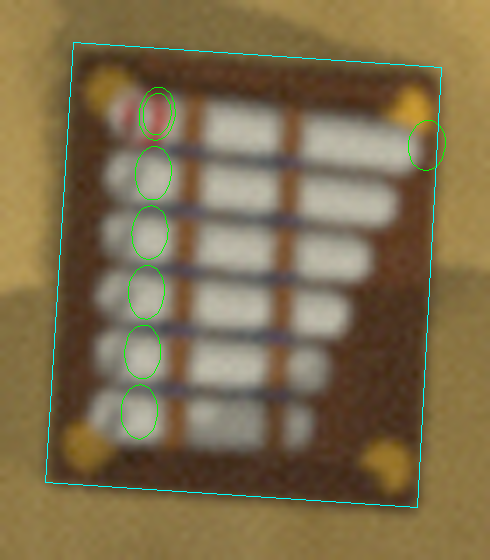

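```bash
python3 fit.py 56 49.3 >/dev/null; ls pics
```

```text
ov_side_47_50.png
ov_side_56_49.png
ov_top_47_50.png
ov_top_56_49.png
side0.png
side0z.png
top0.png
top0z.png
zr.png
zs.png
zt.png
```

View pics/ov_side_56_49.png

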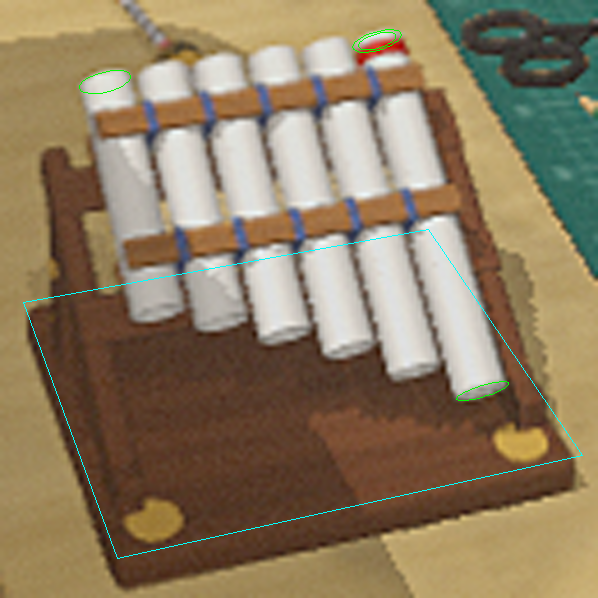

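View pics/ov_top_56_49.png

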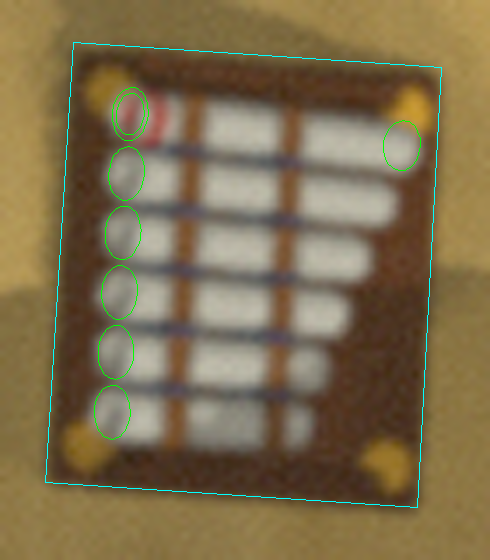

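```bash
python3 - <<'E'
from h import *
P=np.load("cradle.npy")
Rz=R.from_euler('z',P[2]).as_matrix();m=Rz@[49.3,56.3,112]+[P[0],P[1],0];print("mouth",m,"yaw",np.degrees(P[2]))
b=onz("top",(231,227.2),20);f=onz("top",(262.3,226.1),20);c=onz("top",(246.8,226.7),20);t=onz("top",(316.9,223.1),12)
print(b,f,c,t,np.linalg.norm(t-b))
d=t-b;print("yaw",np.degrees(np.arctan2(d[1],d[0])))
# side
im=cv2.imread("pics/side0.png");cv2.imwrite("pics/sr.png",cv2.resize(im[195:255,260:320],None,fx=10,fy=10,interpolation=cv2.INTER_CUBIC))
E
```

```text
mouth [ 544.51937999 -104.63857062  112.        ] yaw -3.4418320931136135
[517.07882649 244.98089547  20.        ] [520.63891065 165.64898631  20.        ] [518.73709419 204.93272742  20.        ] [529.87478191  27.17693161  12.        ] 218.32613940646704
yaw -86.6377449498256
```

View pics/sr.png

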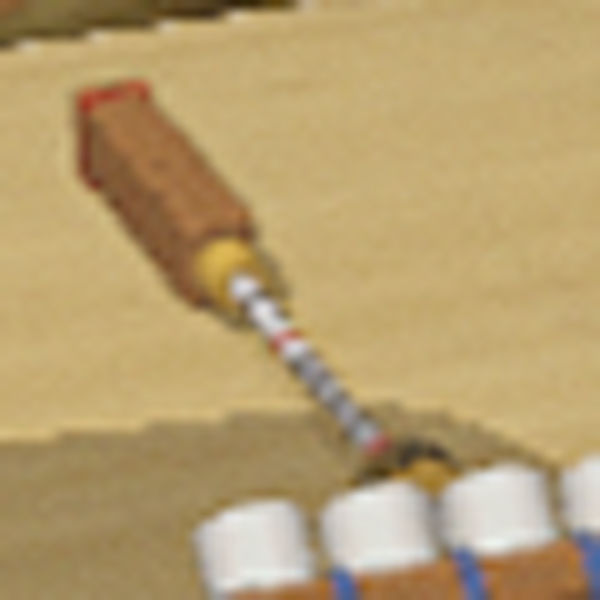

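```bash
cat > mv.py <<'E'
from h import *
import json,os
# commanded pose bookkeeping
def load():
    if os.path.exists("cmd.json"):
        d=json.load(open("cmd.json"));return np.array(d["p"]),R.from_quat(d["q"])
    return np.array([177.218,-573.236,303.892]),R.from_euler('xyz',[-90,0,-162.823],degrees=True)
def save(p,Q): json.dump(dict(p=list(p),q=list(Q.as_quat())),open("cmd.json","w"))
def done(row):
    p,Q=load();row=np.array(row,float)
    p2=p+Q.apply(row[:3]*1000);Q2=Q*R.from_rotvec(row[3:]);save(p2,Q2);return p2,Q2
def inc(pt,Qt):
    p,Q=load();return np.r_[Q.inv().apply(pt-p)/1000,(Q.inv()*Qt).as_rotvec()]
def Qrod(yaw,pitch): # rod dir horizontally yaw, pitched down by pitch deg; tool x = rod dir, z horizontal
    y,t=np.radians(yaw),np.radians(pitch);h=np.array([np.cos(y),np.sin(y),0])
    x=h*np.cos(t)-np.array([0,0,np.sin(t)]);yy=-h*np.sin(t)-np.array([0,0,np.cos(t)])
    return R.from_matrix(np.c_[x,yy,np.cross(x,yy)])
def show():
    s=r.sense();p,Q=load();q=R.from_euler('xyz',s["tcp_rot"],degrees=True)
    print("t",s["time"],"pos",np.round(s["tool_pos"],1),"err",np.round(np.array(s["tool_pos"])-p,1),"roterr",np.round(np.degrees((Q.inv()*q).as_rotvec()),2),"F",np.round(s["ft_force"],1),"gap",s["finger_gap"],"j",np.round(s["joint_pos"],1))
E
python3 - <<'E'
from mv import *
print(np.round(inc(np.array([519,205,190.]),Qrod(-86.64,0)),4))
E
```

```text
[-0.5564  0.1139 -0.6426 -0.     -1.3296  0.    ]
```

Call:
{"fn": "arm_command", "kwargs": {"increments": [[-0.028,0,-0.032,0,-0.066,0],[-0.056,0,-0.064,0,-0.133,0],[-0.084,0,-0.096,0,-0.2,0],[-0.112,0,-0.128,0,-0.266,0],[-0.139,0,-0.161,0,-0.332,0],[-0.167,0,-0.193,0,-0.4,0],[-0.195,0,-0.225,0,-0.465,0],[-0.223,0,-0.257,0,-0.532,0],[-0.25,0,-0.289,0,-0.598,0],[-0.278,0,-0.321,0,-0.665,0]], "jaw": -1, "force": 40}}

```text
time: 2.55
tool_pos: [348.4, -183.2, 304.2]
tcp_rot: [-89.9, 0.0, -124.6]
ft_force: [0.8, -0.4, 0.4]
finger_gap: 85.0
```

```bash
python3 - <<'E'
from mv import *
done([-0.278,0,-0.321,0,-0.665,0]);show()
print(np.round(inc(np.array([519,205,190.]),Qrod(-86.64,0)),4))
E
```

```text
t 2.55 pos [ 348.4 -183.2  304.2] err [0.3 1.2 0.3] roterr [ 0.05 -0.11  0.  ] F [ 0.8 -0.4  0.4] gap 85.04506248759736 j [-35.2 -26.4 115.5   0.   90.9  -0.6]
[-0.4175  0.1139 -0.0813 -0.     -0.6646  0.    ]
```

Call:
{"fn": "arm_command", "kwargs": {"increments": [[-0.042,0,-0.008,0,-0.066,0],[-0.084,0,-0.016,0,-0.133,0],[-0.126,0,-0.024,0,-0.2,0],[-0.168,0.01,-0.032,0,-0.266,0],[-0.21,0.025,-0.04,0,-0.332,0],[-0.252,0.045,-0.049,0,-0.4,0],[-0.294,0.065,-0.057,0,-0.465,0],[-0.336,0.085,-0.065,0,-0.532,0],[-0.376,0.1,-0.073,0,-0.598,0],[-0.417,0.114,-0.081,0,-0.665,0]]}}

```text
time: 3.8
tool_pos: [519.3, 205.8, 189.3]
tcp_rot: [-90.0, -0.0, -86.5]
ft_force: [0.5, 0.1, 0.7]
finger_gap: 85.1
```

```bash
python3 - <<'E'
from mv import *
done([-0.417, 0.114, -0.081, 0, -0.665, 0]);show()
print(np.round(inc(np.array([519,205,78.]),Qrod(-86.64,0)),4))
for n in("side","top"):
    im=r.snapshot(n)
    c=im[120:300,190:390] if n=="side" else im[170:270,200:350]
    cv2.imwrite(f"pics/{n}1.png",cv2.resize(c[:,:,::-1],None,fx=3.3 if n=="side" else 5,fy=3.3 if n=="side" else 5,interpolation=cv2.INTER_CUBIC))
E
```

```text
t 3.8 pos [519.3 205.8 189.3] err [ 0.4  1.4 -0.6] roterr [ 0.   -0.14 -0.01] F [0.5 0.1 0.7] gap 85.10918183546181 j [16.4  5.9 99.2 -0.  74.9 12.8]
[-6.000e-04  1.119e-01  1.000e-04 -0.000e+00  4.000e-04  0.000e+00]
```

View pics/side1.png

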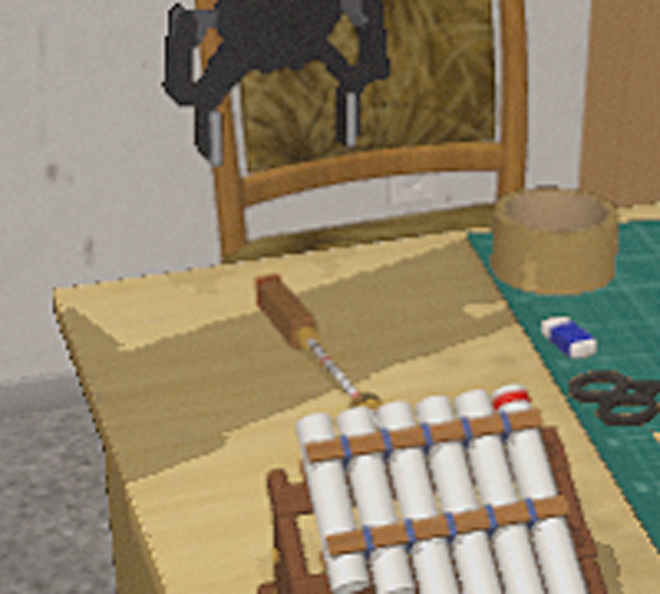

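View pics/top1.png

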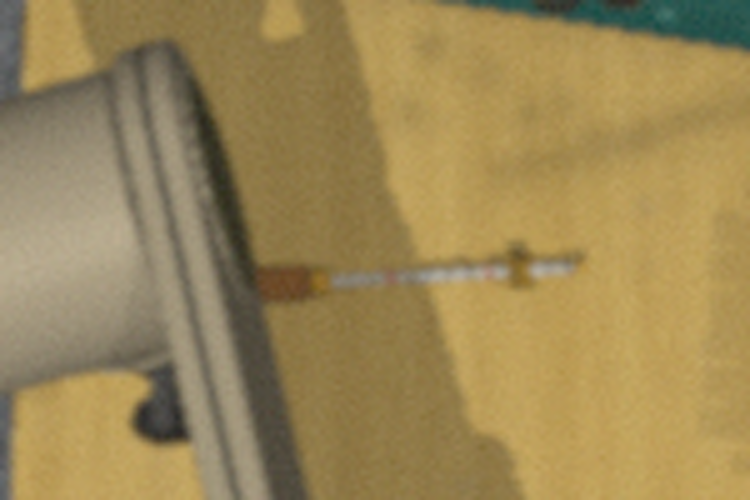

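The side view shows the open gripper straddling the spot above the handle, so I'll descend.

Call:
{"fn": "arm_command", "kwargs": {"increments": [[0,0.012,0,0,0,0],[0,0.03,0,0,0,0],[0,0.048,0,0,0,0],[0,0.064,0,0,0,0],[0,0.08,0,0,0,0],[0,0.092,0,0,0,0],[0,0.102,0,0,0,0],[0,0.108,0,0,0,0],[0,0.111,0,0,0,0],[0,0.112,0,0,0,0]]}}

```text
time: 5.15
tool_pos: [519.2, 204.5, 78.1]
tcp_rot: [-90.0, 0.0, -86.6]
ft_force: [1.3, -0.4, 0.1]
finger_gap: 85.7
```

```bash
python3 - <<'E'
from mv import *
done([0,0.112,0,0,0,0]);show()
im=r.snapshot("side")
cv2.imwrite(f"pics/side2.png",cv2.resize(im[150:260,220:340,::-1],None,fx=5,fy=5,interpolation=cv2.INTER_CUBIC))
E
```

```text
t 5.15 pos [519.2 204.5  78.1] err [0.2 0.1 0.2] roterr [ 0.02 -0.    0.01] F [ 1.3 -0.4  0.1] gap 85.65942028054208 j [ 16.2  14.1 102.8   0.   63.   12.9]
```

View pics/side2.png

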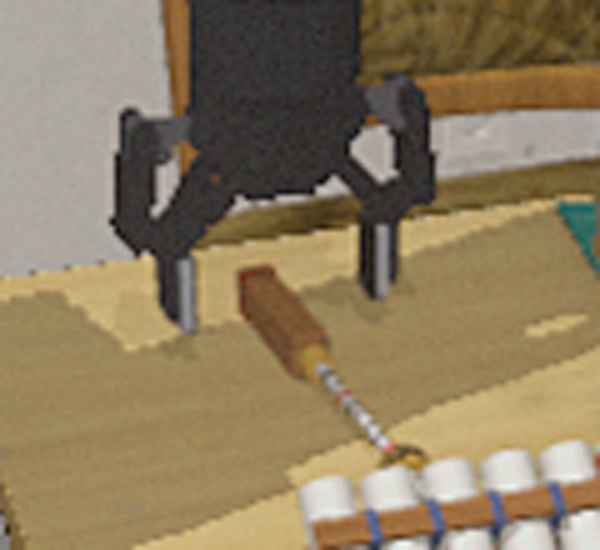

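Call:
{"fn": "arm_command", "kwargs": {"increments": [[0,0,0,0,0,0],[0,0,0,0,0,0],[0,0,0,0,0,0],[0,0,0,0,0,0],[0,0,0,0,0,0],[0,0,0,0,0,0],[0,0,0,0,0,0],[0,0,0,0,0,0],[0,0,0,0,0,0],[0,0,0,0,0,0]], "jaw": 0.4, "force": 40}}

```text
time: 6.45
tool_pos: [519.0, 204.4, 77.9]
tcp_rot: [-90.0, 0.0, -86.6]
ft_force: [-1.0, -0.1, -1.0]
finger_gap: 25.6
```

```bash
python3 - <<'E'
from mv import *
show()
im=r.snapshot("side")
cv2.imwrite(f"pics/side3.png",cv2.resize(im[150:260,220:340,::-1],None,fx=5,fy=5,interpolation=cv2.INTER_CUBIC))
E
```

```text
t 6.45 pos [519.  204.4  77.9] err [0. 0. 0.] roterr [0. 0. 0.] F [-1.  -0.1 -1. ] gap 25.571830091075373 j [ 16.2  14.1 102.8   0.   63.   12.9]
```

View pics/side3.png

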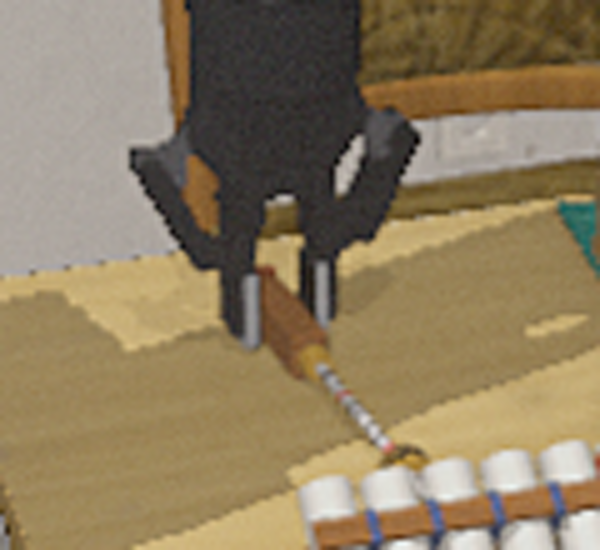

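Call:
{"fn": "arm_command", "kwargs": {"increments": [[0,0,0,0,0,0],[0,0,0,0,0,0],[0,0,0,0,0,0],[0,0,0,0,0,0],[0,0,0,0,0,0],[0,0,0,0,0,0],[0,0,0,0,0,0],[0,0,0,0,0,0],[0,-0.005,0,0,0,0],[0,-0.01,0,0,0,0]], "jaw": 1, "force": 60}}

```text
time: 7.75
tool_pos: [518.2, 204.2, 87.4]
tcp_rot: [-90.1, -0.0, -86.6]
ft_force: [0.6, -0.3, -1.3]
finger_gap: 16.7
```

```bash
python3 - <<'E'
from mv import *
done([0,-0.01,0,0,0,0]);show()
P=np.load("cradle.npy")
Rz=R.from_euler('z',P[2]).as_matrix();m=Rz@[49.3,56.3,112]+[P[0],P[1],0]
yaw=-93.44;c,s=np.cos(np.radians(35)),np.sin(np.radians(35))
h=np.array([np.cos(np.radians(yaw)),np.sin(np.radians(yaw)),0]);d=h*c-np.array([0,0,s])
# tool target: rod axis offset: grasp TCP was at z77.9 with axis z=12 -> axis 65.9 ahead of TCP along tool y; handle centre at TCP x≈0
Q=Qrod(yaw,35)
pre=m-d*(180+30)-Q.apply([0,65.9,0])
print("mouth",m,"pre TCP",pre,"handle",m-d*210)
print(np.round(inc(pre,Q),4), np.round(inc(np.array([519,205,200.]),Qrod(-86.64,0)),4))
E
```

```text
t 7.75 pos [518.2 204.2  87.4] err [-0.8 -0.2 -0.5] roterr [-0.1   0.   -0.02] F [ 0.6 -0.3 -1.3] gap 16.696192900230866 j [ 16.2  13.3 102.7   0.   64.1  12.9]
mouth [ 544.51937999 -104.63857062  112.        ] pre TCP [552.57321234  29.34282553 286.43317135] handle [554.84125687  67.0734063  232.45105163]
[ 0.1768 -0.1985  0.0232  0.0364  0.1153  0.6101] [-6.000e-04 -1.121e-01  1.000e-04 -0.000e+00  4.000e-04  0.000e+00]
```

Call:
{"fn": "arm_command", "kwargs": {"increments": [[0,-0.035,0,0,0,0],[0,-0.075,0,0,0,0],[0,-0.115,0,0,0,0],[0.02,-0.13,0.003,0.005,0.015,0.08],[0.045,-0.14,0.006,0.01,0.03,0.16],[0.075,-0.155,0.01,0.016,0.05,0.26],[0.105,-0.17,0.014,0.022,0.07,0.37],[0.135,-0.183,0.018,0.028,0.09,0.47],[0.16,-0.193,0.021,0.033,0.105,0.55],[0.177,-0.199,0.023,0.036,0.115,0.61]]}}

```text
time: 9.0
tool_pos: [552.4, 27.5, 287.4]
tcp_rot: [-90.0, 35.1, -93.5]
ft_force: [0.5, -0.8, -2.4]
finger_gap: 16.8
```

```bash
python3 - <<'E'
from mv import *
done([0.177, -0.199, 0.023, 0.036, 0.115, 0.61]);show()
for n in("side","top"):
    im=r.snapshot(n)
    cv2.imwrite(f"pics/{n}4full.png",im[:,:,::-1])
    c=im[130:280,270:420] if n=="side" else im[190:250,290:390]
    k=4 if n=="side" else 8
    cv2.imwrite(f"pics/{n}4.png",cv2.resize(c[:,:,::-1],None,fx=k,fy=k,interpolation=cv2.INTER_CUBIC))
E
```

```text
t 9.0 pos [552.4  27.5 287.4] err [ 0.  -1.6  0.5] roterr [0.07 0.07 0.11] F [ 0.5 -0.8 -2.4] gap 16.76004290904867 j [-19.8   3.8  96.6  33.5  90.6 -19.2]
```

View pics/side4.png

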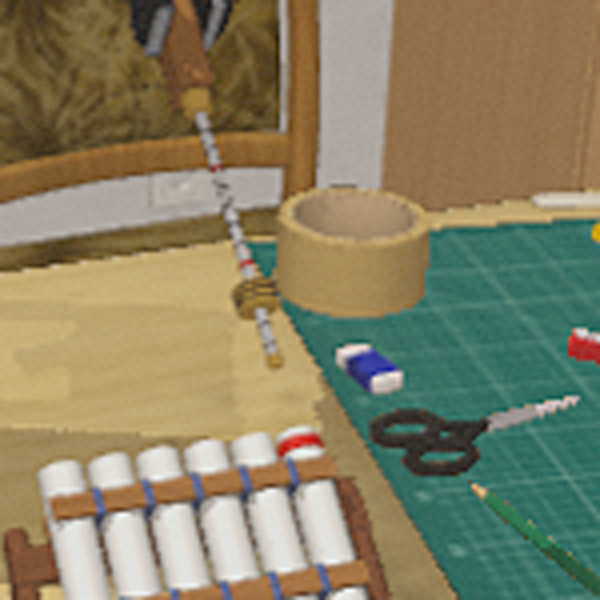

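View pics/top4.png

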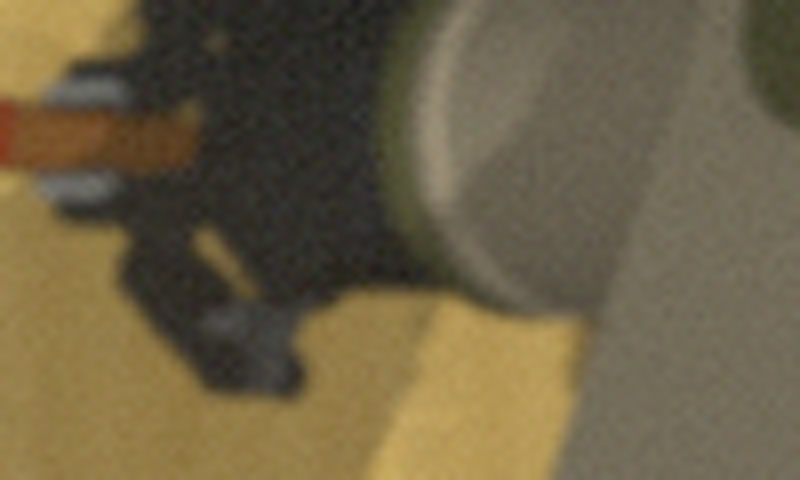

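```bash
python3 - <<'E'
from mv import *
show()
s=r.sense()
im=r.snapshot("side")
c=im[130:280,270:420]
cv2.imwrite("pics/side5.png",cv2.resize(c[80:115,40:90,::-1],None,fx=14,fy=14,interpolation=cv2.INTER_CUBIC))
p,Q=load()
for nm,pp,QQ in(("cmd",p,Q),("meas",np.array(s["tool_pos"]),R.from_euler('xyz',s["tcp_rot"],degrees=True))):
    for x in(180,130,80,50):
        X=pp+QQ.apply([x,65.9,0]);print(nm,x,np.round(X,1),np.round((proj("side",X)[0]-[270,130]+.5)*4-.5,1))
E
```

```text
t 9.1 pos [552.5  26.7 286.7] err [ 0.1 -2.4 -0.2] roterr [0.08 0.18 0.04] F [-0.6  0.4 -2.3] gap 16.64804425051535 j [-19.8   3.8  96.6  33.4  90.6 -19.1]
cmd 180 [545.8 -80.4 129.7] [275.7 370.2]
cmd 130 [548.2 -39.5 158.4] [244.8 268.3]
cmd 80 [550.7   1.4 187. ] [215.7 172.2]
cmd 50 [552.1  25.9 204.2] [199.  117.1]
meas 180 [545.4 -82.6 129.4] [277.  373.4]
meas 130 [548.  -41.7 158.1] [246.4 271. ]
meas 80 [550.6  -0.9 186.8] [217.5 174.5]
meas 50 [552.2  23.6 204. ] [201.  119.3]
```

View pics/side5.png

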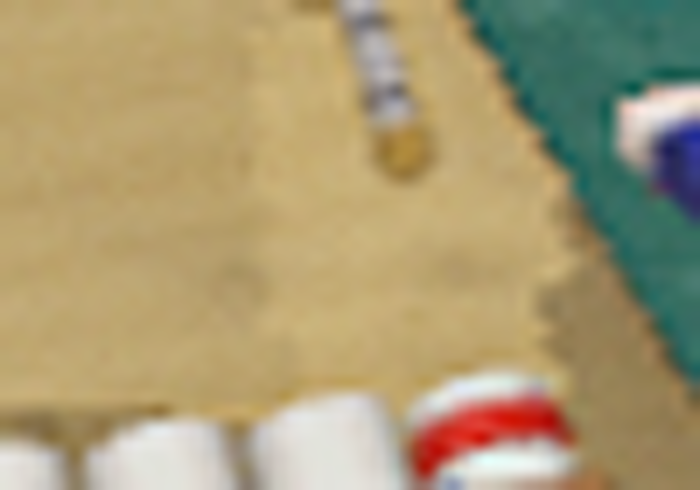

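Call:
{"fn": "arm_command", "kwargs": {"increments": [[0.004,0,0,0,0,0],[0.008,0,0,0,0,0],[0.012,0,0,0,0,0],[0.016,0,0,0,0,0],[0.02,0,0,0,0,0],[0.024,0,0,0,0,0],[0.026,0,0,0,0,0],[0.026,0,0,0,0,0],[0.026,0,0,0,0,0],[0.026,0,0,0,0,0]]}}

```text
time: 10.4
tool_pos: [551.1, 7.9, 272.1]
tcp_rot: [-90.0, 35.0, -93.4]
ft_force: [0.5, 0.3, -1.0]
finger_gap: 16.9
```

```bash
python3 - <<'E'
from mv import *
done([0.026,0,0,0,0,0]);show()
im=r.snapshot("side")
cv2.imwrite("pics/side6.png",cv2.resize(im[205:250,315:365,::-1],None,fx=13,fy=13,interpolation=cv2.INTER_CUBIC))
s=r.sense();p,Q=load()
m=np.array([544.52,-104.64,112])
for nm,pp,QQ in(("cmd",p,Q),("meas",np.array(s["tool_pos"]),R.from_euler('xyz',s["tcp_rot"],degrees=True))):
    X=pp+QQ.apply([178,65.9,0]);print(nm,np.round(X,1),"in tool: mouth-tip",np.round(QQ.inv().apply(m-X),1),(proj("side",X)[0]-[315,205]+.5)*13)
show()
E
```

```text
t 10.4 pos [551.1   7.9 272.1] err [0.  0.1 0.1] roterr [ 0.01 -0.01 -0.  ] F [ 0.5  0.3 -1. ] gap 16.935667063505665 j [-21.6   5.1  96.8  33.   90.4 -21.6]
cmd [ 544.6 -100.   115.9] in tool: mouth-tip [6.  0.6 0.2] [362.68097129 395.7775966 ]
meas [ 544.7 -100.   116. ] in tool: mouth-tip [6.2 0.6 0.1] [363.18408465 394.62827229]
t 10.45 pos [551.1   7.9 272.1] err [0.  0.1 0.1] roterr [ 0.01 -0.01 -0.  ] F [ 0.  -0.  -0.7] gap 16.812650290342358 j [-21.6   5.1  96.8  33.   90.4 -21.6]
```

View pics/side6.png

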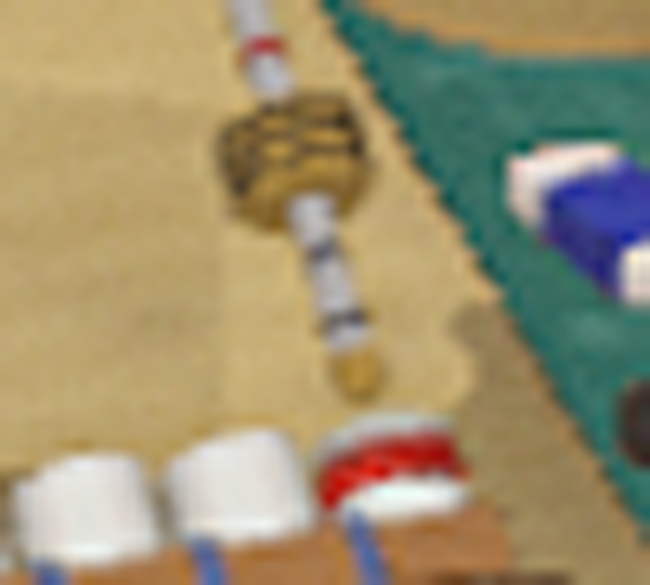

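Call:
{"fn": "arm_command", "kwargs": {"increments": [[0,0.0005,0.001,0,0,0],[0.001,0.0005,0.001,0,0,0],[0.003,0.0005,0.001,0,0,0],[0.005,0.0005,0.001,0,0,0],[0.007,0.0005,0.001,0,0,0],[0.009,0.0005,0.001,0,0,0],[0.011,0.0005,0.001,0,0,0],[0.013,0.0005,0.001,0,0,0],[0.015,0.0005,0.001,0,0,0],[0.016,0.0005,0.001,0,0,0]]}}

```text
time: 11.7
tool_pos: [551.3, -5.1, 262.3]
tcp_rot: [-90.0, 35.0, -93.4]
ft_force: [0.2, 0.0, -1.2]
finger_gap: 16.6
```

```bash
python3 - <<'E'
from mv import *
done([0.016,0.0005,0.001,0,0,0]);show()
im=r.snapshot("side")
cv2.imwrite("pics/side7.png",cv2.resize(im[205:250,315:365,::-1],None,fx=13,fy=13,interpolation=cv2.INTER_CUBIC))
show();print(r.sense()["wrist_torque"])
E
```

```text
t 11.7 pos [551.3  -5.1 262.3] err [-0.  -0.1 -0.1] roterr [-0.    0.01  0.  ] F [ 0.2  0.  -1.2] gap 16.632978715820567 j [-22.8   6.2  96.6  32.7  90.2 -23.1]
t 11.75 pos [551.3  -5.2 262.3] err [-0.  -0.2 -0.1] roterr [-0.    0.01 -0.  ] F [-0.8  0.1 -0.8] gap 16.688065287903726 j [-22.8   6.2  96.6  32.7  90.2 -23.1]
[-0.39027707 -0.00787157  0.02340497]
```

View pics/side7.png

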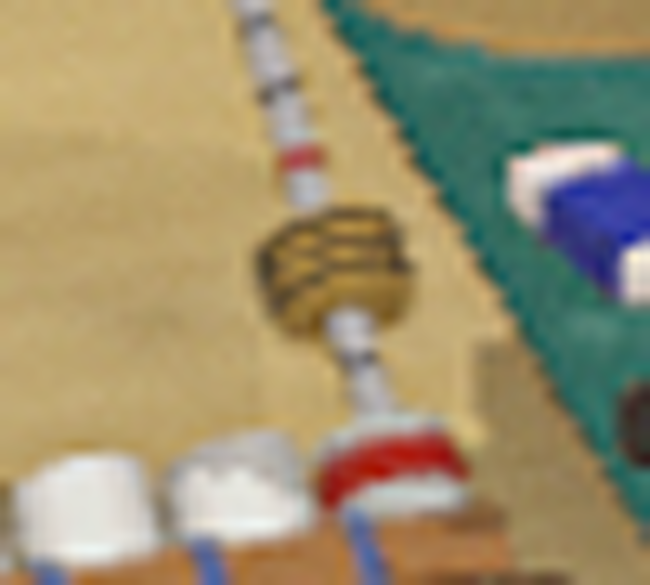

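Call:
{"fn": "arm_command", "kwargs": {"increments": [[0.002,0,0.0003,0,0,0],[0.005,0,0.0003,0,0,0],[0.008,0,0.0003,0,0,0],[0.011,0,0.0003,0,0,0],[0.014,0,0.0003,0,0,0],[0.017,0,0.0003,0,0,0],[0.02,0,0.0003,0,0,0],[0.023,0,0.0003,0,0,0],[0.026,0,0.0003,0,0,0],[0.028,0,0.0003,0,0,0]]}}

```text
time: 13.0
tool_pos: [550.3, -28.0, 246.3]
tcp_rot: [-90.0, 35.0, -93.4]
ft_force: [0.7, 1.8, -0.1]
finger_gap: 16.9
```

```bash
python3 - <<'E'
from mv import *
done([0.028,0,0.0003,0,0,0]);show()
im=r.snapshot("side")
cv2.imwrite("pics/side8.png",cv2.resize(im[205:250,315:365,::-1],None,fx=13,fy=13,interpolation=cv2.INTER_CUBIC))
show();print(r.sense()["wrist_torque"])
E
```

```text
t 13.0 pos [550.3 -28.  246.3] err [ 0.  -0.1 -0.1] roterr [ 0.   -0.    0.01] F [ 0.7  1.8 -0.1] gap 16.854258488397953 j [-25.    8.1  96.4  32.2  90.  -25.8]
t 13.05 pos [550.2 -28.2 246.1] err [-0.  -0.3 -0.2] roterr [0.   0.01 0.  ] F [ 0.5  1.8 -0.4] gap 16.59743214136792 j [-25.    8.1  96.4  32.2  90.  -25.8]
[-0.17230292 -0.01820417  0.05111642]
```

View pics/side8.png

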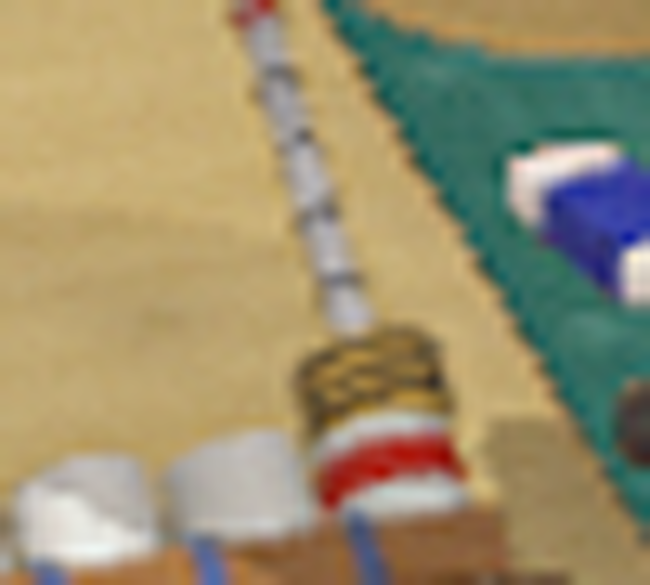

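Call:
{"fn": "arm_command", "kwargs": {"increments": [[0.004,0,0,0,0,0],[0.008,0,0,0,0,0],[0.012,0,0,0,0,0],[0.016,0,0,0,0,0],[0.02,0,0,0,0,0],[0.024,0,0,0,0,0],[0.028,0,0,0,0,0],[0.031,0,0,0,0,0],[0.033,0,0,0,0,0],[0.034,0,0,0,0,0]], "force": 25}}

```text
time: 14.3
tool_pos: [548.6, -55.8, 226.8]
tcp_rot: [-90.0, 35.0, -93.4]
ft_force: [0.5, 1.6, 0.4]
finger_gap: 16.5
```

```bash
python3 - <<'E'
from mv import *
done([0.034,0,0,0,0,0]);show()
d=load()[1].apply([1,0,0]);print("axial F",np.array(r.sense()["ft_force"])@d)
E
```

```text
t 14.3 pos [548.6 -55.8 226.8] err [ 0.  -0.1 -0.1] roterr [0. 0. 0.] F [0.5 1.6 0.4] gap 16.537507341214752 j [-27.5  10.5  95.9  31.6  89.7 -28.8]
axial F -1.55610053070916
```

Call:
{"fn": "arm_command", "kwargs": {"increments": [[0.0005,0,0,0,0,0],[0.001,0,0,0,0,0],[0.0015,0,0,0,0,0],[0.002,0,0,0,0,0],[0.0025,0,0,0,0,0],[0.003,0,0,0,0,0],[0.0035,0,0,0,0,0],[0.004,0,0,0,0,0],[0.004,0,0,0,0,0],[0.004,0,0,0,0,0]]}}

```text
time: 15.55
tool_pos: [548.3, -59.1, 224.5]
tcp_rot: [-90.0, 35.0, -93.4]
ft_force: [0.8, 0.4, -0.4]
finger_gap: 16.8
```

Call:
{"fn": "arm_command", "kwargs": {"increments": [[0.0005,0,0,0,0,0],[0.001,0,0,0,0,0],[0.0014,0,0,0,0,0],[0.0018,0,0,0,0,0],[0.0022,0,0,0,0,0],[0.0026,0,0,0,0,0],[0.003,0,0,0,0,0],[0.003,0,0,0,0,0],[0.003,0,0,0,0,0],[0.003,0,0,0,0,0]]}}

```text
time: 16.8
tool_pos: [548.2, -61.5, 222.8]
tcp_rot: [-90.0, 35.0, -93.4]
ft_force: [1.1, 1.5, -0.2]
finger_gap: 16.6
```

Depth is now about 79 mm with no cork contact yet. I'll keep stepping.

Call:
{"fn": "arm_command", "kwargs": {"increments": [[0.0004,0,0,0,0,0],[0.0008,0,0,0,0,0],[0.0012,0,0,0,0,0],[0.0016,0,0,0,0,0],[0.002,0,0,0,0,0],[0.0024,0,0,0,0,0],[0.0028,0,0,0,0,0],[0.003,0,0,0,0,0],[0.003,0,0,0,0,0],[0.003,0,0,0,0,0]]}}

```text
time: 18.05
tool_pos: [548.1, -64.0, 221.1]
tcp_rot: [-90.0, 35.0, -93.4]
ft_force: [0.4, 1.7, -0.1]
finger_gap: 16.6
```

Call:
{"fn": "arm_command", "kwargs": {"increments": [[0.0004,0,0,0,0,0],[0.0008,0,0,0,0,0],[0.0012,0,0,0,0,0],[0.0016,0,0,0,0,0],[0.002,0,0,0,0,0],[0.0024,0,0,0,0,0],[0.0028,0,0,0,0,0],[0.003,0,0,0,0,0],[0.003,0,0,0,0,0],[0.003,0,0,0,0,0]]}}

```text
time: 19.3
tool_pos: [547.9, -66.4, 219.4]
tcp_rot: [-90.0, 35.0, -93.4]
ft_force: [1.3, 1.5, -0.3]
finger_gap: 16.5
```

Call:
{"fn": "arm_command", "kwargs": {"increments": [[0.0004,0,0,0,0,0],[0.0008,0,0,0,0,0],[0.0012,0,0,0,0,0],[0.0016,0,0,0,0,0],[0.002,0,0,0,0,0],[0.0024,0,0,0,0,0],[0.0028,0,0,0,0,0],[0.003,0,0,0,0,0],[0.003,0,0,0,0,0],[0.003,0,0,0,0,0]]}}

```text
time: 20.55
tool_pos: [547.8, -68.8, 217.6]
tcp_rot: [-90.0, 35.0, -93.4]
ft_force: [0.9, 0.7, -0.6]
finger_gap: 16.6
```

Call:
{"fn": "arm_command", "kwargs": {"increments": [[0.0004,0,0,0,0,0],[0.0008,0,0,0,0,0],[0.0012,0,0,0,0,0],[0.0016,0,0,0,0,0],[0.002,0,0,0,0,0],[0.0024,0,0,0,0,0],[0.0028,0,0,0,0,0],[0.003,0,0,0,0,0],[0.003,0,0,0,0,0],[0.003,0,0,0,0,0]]}}

```text
time: 21.8
tool_pos: [547.6, -71.3, 215.9]
tcp_rot: [-90.0, 35.0, -93.4]
ft_force: [0.5, 0.9, 0.2]
finger_gap: 16.6
```

```bash
python3 - <<'E'
from mv import *
done([0.022-.003,0,0,0,0,0]);show()
im=r.snapshot("side")
cv2.imwrite("pics/side9.png",cv2.resize(im[155:255,290:380,::-1],None,fx=6,fy=6,interpolation=cv2.INTER_CUBIC))
s=r.sense();show()
E
```

```text
t 21.8 pos [547.6 -71.3 215.9] err [-0. -0. -0.] roterr [-0.  0. -0.] F [0.5 0.9 0.2] gap 16.557931859919858 j [-28.9  11.9  95.4  31.2  89.5 -30.5]
t 21.85 pos [547.6 -71.3 215.9] err [-0. -0. -0.] roterr [-0.  0. -0.] F [ 1.4  1.2 -1.6] gap 16.842005177019832 j [-28.9  11.9  95.4  31.2  89.5 -30.5]
```

View pics/side9.png

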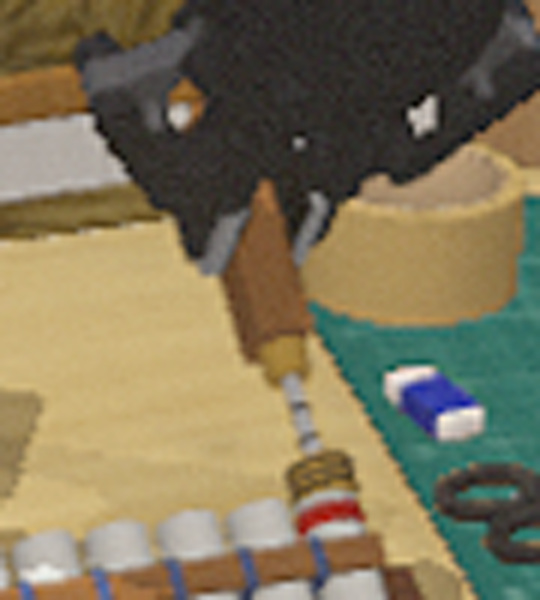

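The side view shows the collar seated on the red-ringed rim at ~(345,232), with about 27 mm of rod left above it. Depth is ~91 mm and there is no cork contact yet.

Call:
{"fn": "arm_command", "kwargs": {"increments": [[0.0004,0,0,0,0,0],[0.0008,0,0,0,0,0],[0.0012,0,0,0,0,0],[0.0016,0,0,0,0,0],[0.002,0,0,0,0,0],[0.0024,0,0,0,0,0],[0.0028,0,0,0,0,0],[0.003,0,0,0,0,0],[0.003,0,0,0,0,0],[0.003,0,0,0,0,0]]}}

```text
time: 23.1
tool_pos: [547.5, -73.8, 214.2]
tcp_rot: [-90.0, 35.0, -93.4]
ft_force: [0.9, 1.8, -0.4]
finger_gap: 16.7
```

Call:
{"fn": "arm_command", "kwargs": {"increments": [[0.0004,0,0,0,0,0],[0.0008,0,0,0,0,0],[0.0012,0,0,0,0,0],[0.0016,0,0,0,0,0],[0.002,0,0,0,0,0],[0.0024,0,0,0,0,0],[0.0028,0,0,0,0,0],[0.003,0,0,0,0,0],[0.003,0,0,0,0,0],[0.003,0,0,0,0,0]]}}

```text
time: 24.35
tool_pos: [547.4, -76.2, 212.5]
tcp_rot: [-90.0, 35.0, -93.4]
ft_force: [0.7, 1.3, 0.2]
finger_gap: 16.4
```

Call:
{"fn": "arm_command", "kwargs": {"increments": [[0.0004,0,0,0,0,0],[0.0008,0,0,0,0,0],[0.0012,0,0,0,0,0],[0.0016,0,0,0,0,0],[0.002,0,0,0,0,0],[0.0024,0,0,0,0,0],[0.0028,0,0,0,0,0],[0.003,0,0,0,0,0],[0.003,0,0,0,0,0],[0.003,0,0,0,0,0]]}}

```text
time: 25.6
tool_pos: [547.2, -78.7, 210.8]
tcp_rot: [-90.0, 35.0, -93.4]
ft_force: [1.6, 1.7, 1.0]
finger_gap: 16.9
```

Call:
{"fn": "arm_command", "kwargs": {"increments": [[0.0004,0,0,0,0,0],[0.0008,0,0,0,0,0],[0.0012,0,0,0,0,0],[0.0016,0,0,0,0,0],[0.002,0,0,0,0,0],[0.0024,0,0,0,0,0],[0.0028,0,0,0,0,0],[0.003,0,0,0,0,0],[0.003,0,0,0,0,0],[0.003,0,0,0,0,0]]}}

```text
time: 26.85
tool_pos: [547.1, -81.1, 209.1]
tcp_rot: [-90.0, 35.0, -93.4]
ft_force: [1.5, 1.3, -1.5]
finger_gap: 16.7
```

Call:
{"fn": "arm_command", "kwargs": {"increments": [[0.0003,0,0,0,0,0],[0.0006,0,0,0,0,0],[0.0009,0,0,0,0,0],[0.0012,0,0,0,0,0],[0.0015,0,0,0,0,0],[0.0018,0,0,0,0,0],[0.0021,0,0,0,0,0],[0.0024,0,0,0,0,0],[0.0025,0,0,0,0,0],[0.0025,0,0,0,0,0]]}}

```text
time: 28.1
tool_pos: [546.9, -83.2, 207.6]
tcp_rot: [-90.0, 35.0, -93.4]
ft_force: [0.9, 1.8, -0.2]
finger_gap: 16.6
```

```bash
python3 - <<'E'
from mv import *
done([0.0145,0,0,0,0,0]);show()
im=r.snapshot("side")
cv2.imwrite("pics/side10.png",cv2.resize(im[155:255,290:380,::-1],None,fx=6,fy=6,interpolation=cv2.INTER_CUBIC))
show();s=r.sense();print(s["wrist_torque"])
p,Q=load();print(Q.inv().apply(p+Q.apply([178,65.9,0])-np.array([544.52,-104.64,112])))
E
```

```text
t 28.1 pos [546.9 -83.2 207.6] err [-0. -0.  0.] roterr [-0. -0. -0.] F [ 0.9  1.8 -0.2] gap 16.556308613048685 j [-30.   13.1  95.   30.9  89.4 -31.7]
t 28.15 pos [546.9 -83.2 207.6] err [ 0. -0. -0.] roterr [ 0.  0. -0.] F [ 1.   1.2 -0.1] gap 16.789252374709744 j [-30.   13.1  95.   30.9  89.4 -31.7]
[-0.08395309 -0.1373579  -0.06231654]
[ 1.05460810e+02 -5.77573734e-02  1.11011005e+00]
```

View pics/side10.png

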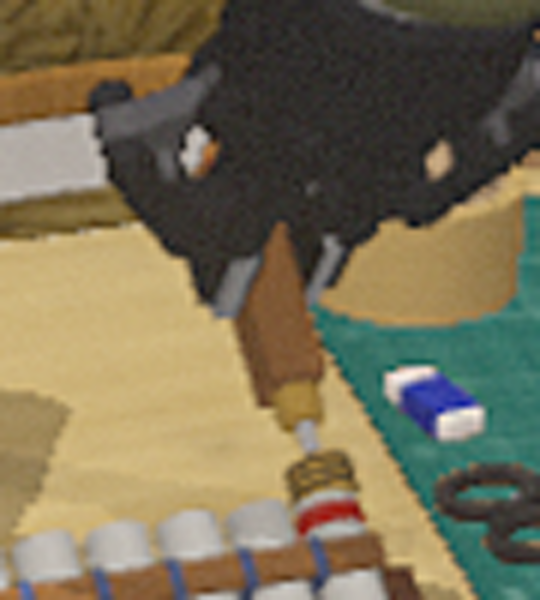

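Call:
{"fn": "arm_command", "kwargs": {"increments": [[0.0003,0,0,0,0,0],[0.0006,0,0,0,0,0],[0.0009,0,0,0,0,0],[0.0012,0,0,0,0,0],[0.0014,0,0,0,0,0],[0.0016,0,0,0,0,0],[0.0018,0,0,0,0,0],[0.002,0,0,0,0,0],[0.002,0,0,0,0,0],[0.002,0,0,0,0,0]]}}

```text
time: 29.4
tool_pos: [546.9, -83.9, 207.1]
tcp_rot: [-90.0, 35.1, -93.4]
ft_force: [0.3, 7.0, 5.4]
finger_gap: 16.5
```

Contact: the axial force rose to about 9 N, 2 N of which is the collar, and the arm stalled about 1 mm short. That's well below the 30 N at which the cork slides, so I'll draw the rod out along the axis.

Call:
{"fn": "arm_command", "kwargs": {"increments": [[-0.002,0,0,0,0,0],[-0.008,0,0,0,0,0],[-0.02,0,0,0,0,0],[-0.038,0,0,0,0,0],[-0.058,0,0,0,0,0],[-0.078,0,0,0,0,0],[-0.098,0,0,0,0,0],[-0.118,0,0,0,0,0],[-0.136,0,0,0,0,0],[-0.15,0,0,0,0,0]], "force": 50}}

```text
time: 30.65
tool_pos: [554.3, 38.9, 293.3]
tcp_rot: [-90.0, 35.0, -93.4]
ft_force: [0.9, 0.0, -1.2]
finger_gap: 16.2
```

```bash
python3 - <<'E'
from mv import *
done([0.002,0,0,0,0,0]);done([-0.15,0,0,0,0,0]);show()
im=r.snapshot("side")
cv2.imwrite("pics/side11.png",cv2.resize(im[120:260,270:390,::-1],None,fx=4.2,fy=4.2,interpolation=cv2.INTER_CUBIC))
show()
Q=Qrod(-93.44,0)
print(np.round(inc(np.array([530,160,330.]),Q),4))
E
```

```text
t 30.65 pos [554.3  38.9 293.3] err [0.1 1.  0.8] roterr [ 0.01 -0.03 -0.01] F [ 0.9  0.  -1.2] gap 16.16114877993202 j [-18.5   3.4  96.3  33.6  90.5 -17.9]
t 30.7 pos [554.6  39.8 294.5] err [0.4 1.9 2. ] roterr [ 0.04 -0.1   0.03] F [ 1.2  1.  -0. ] gap 16.800451521681854 j [-18.4   3.3  96.3  33.7  90.6 -17.8]
[-1.202e-01  3.840e-02 -3.140e-02  3.000e-04  3.000e-04 -6.107e-01]
```

View pics/side11.png

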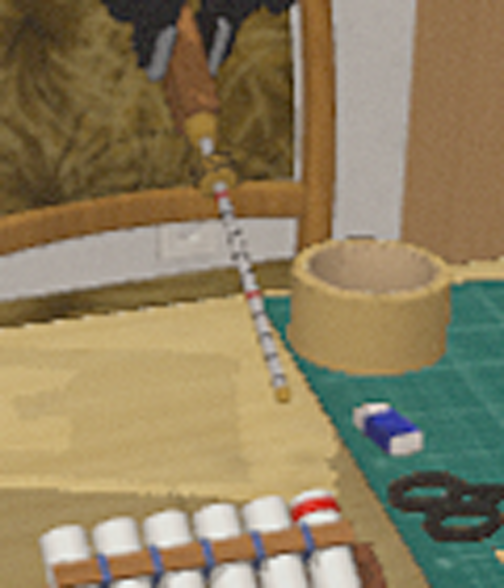

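The rod is out. The collar sits just past the red 100 mm ring, at crop px (215,172). Next I'll level it and move clear.

Call:
{"fn": "arm_command", "kwargs": {"increments": [[-0.005,0.001,-0.001,0,0,-0.03],[-0.02,0.003,-0.004,0,0,-0.08],[-0.035,0.007,-0.008,0,0,-0.15],[-0.052,0.013,-0.013,0,0,-0.23],[-0.07,0.02,-0.018,0,0,-0.32],[-0.087,0.026,-0.023,0,0,-0.41],[-0.102,0.032,-0.027,0,0,-0.5],[-0.113,0.036,-0.03,0,0,-0.56],[-0.118,0.038,-0.031,0,0,-0.6],[-0.12,0.038,-0.031,0,0,-0.611]]}}

```text
time: 31.95
tool_pos: [530.3, 160.2, 330.0]
tcp_rot: [-90.0, -0.1, -93.4]
ft_force: [-0.1, 0.3, -0.6]
finger_gap: 17.1
```

```bash
python3 - <<'E'
from mv import *
done([-0.12,0.038,-0.031,0,0,-0.611]);show()
print(np.round(inc(np.array([520,205,335.]),Qrod(-93.44,0)),4))
E
```

```text
t 31.95 pos [530.3 160.2 330. ] err [-0.1  0.6 -0.2] roterr [-0.   -0.05 -0.06] F [-0.1  0.3 -0.6] gap 17.101417274380022 j [11.5 -0.2 90.5 -0.1 89.7 14.9]
[-0.0447 -0.0048 -0.0131  0.0002  0.0004  0.0003]
```

Call:
{"fn": "arm_command", "kwargs": {"increments": [[-0.005,0,-0.001,0,0,0],[-0.015,-0.001,-0.004,0,0,0],[-0.025,-0.002,-0.007,0,0,0],[-0.034,-0.003,-0.01,0,0,0],[-0.041,-0.004,-0.012,0,0,0],[-0.045,-0.005,-0.013,0,0,0],[-0.045,-0.005,-0.013,0,0,0],[-0.045,-0.005,-0.013,0,0,0],[-0.045,-0.005,-0.013,0,0,0],[-0.045,-0.005,-0.013,0,0,0]]}}

```text
time: 33.2
tool_pos: [520.2, 205.1, 335.2]
tcp_rot: [-90.0, -0.0, -93.4]
ft_force: [-0.7, -0.6, -1.2]
finger_gap: 16.5
```

```bash
python3 - <<'E'
from mv import *
done([-0.045,-0.005,-0.013,0,0,0]);show()
im=r.snapshot("side");cv2.imwrite("pics/side12.png",cv2.resize(im[60:330,220:480,::-1],None,fx=2.2,fy=2.2,interpolation=cv2.INTER_CUBIC))
cv2.imwrite("pics/side12z.png",cv2.resize(im[100:190,240:340,::-1],None,fx=6,fy=6,interpolation=cv2.INTER_CUBIC))
im=r.snapshot("top");cv2.imwrite("pics/top12.png",cv2.resize(im[120:290,200:420,::-1],None,fx=3.5,fy=3.5,interpolation=cv2.INTER_CUBIC))
show()
E
```

```text
t 33.2 pos [520.2 205.1 335.2] err [ 0.1 -0.2 -0. ] roterr [ 0.    0.02 -0.  ] F [-0.7 -0.6 -1.2] gap 16.516456599499485 j [16.3  0.5 89.3 -0.  90.2 19.7]
t 33.3 pos [520.2 205.2 335.2] err [ 0.  -0.1  0. ] roterr [-0.    0.01 -0.  ] F [-0.8  0.7 -1.2] gap 16.432504348704825 j [16.3  0.5 89.3 -0.  90.2 19.7]
```

View pics/side12.png

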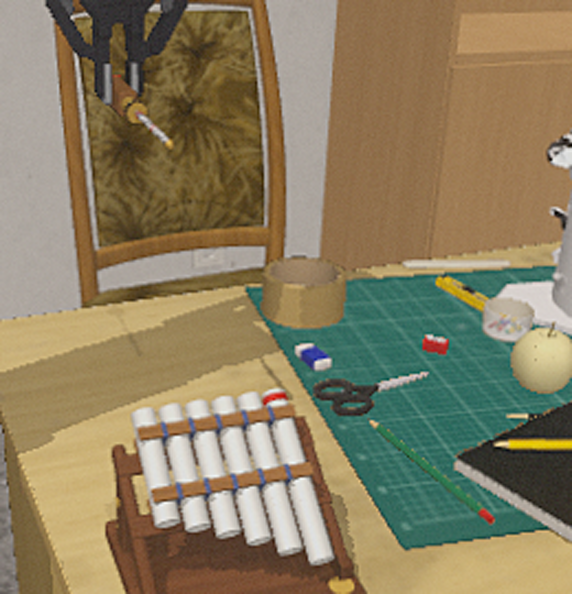

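View pics/side12z.png

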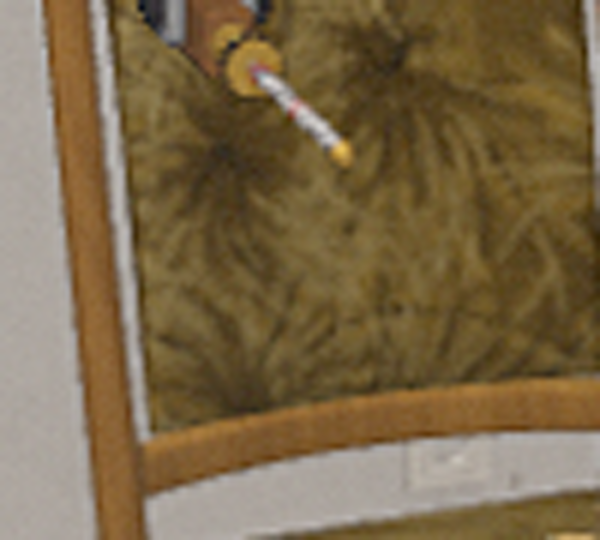

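View pics/top12.png

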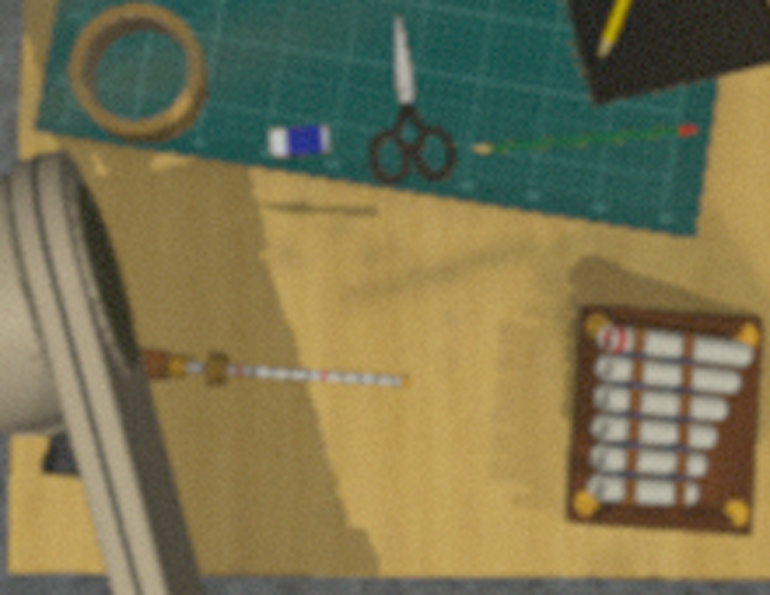

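```bash
python3 - <<'E'
from mv import *
p,Q=load()
for x in(178,128,78):
    X=p+Q.apply([x,65.9,0]);a=proj("side",X)[0];b=proj("top",X)[0]
    print(x,X.round(1),((a-[240,100]+.5)*6-.5).round(),((b-[200,120]+.5)*3.5-.5).round())
for dz in(-3,3): print(((proj("side",X*0+p+Q.apply([178,65.9-dz,0]))[0]-[240,100]+.5)*6).round())
E
```

```text
178 [509.5  27.6 269.3] [343. 155.] [411. 381.]
128 [512.5  77.5 269.3] [298. 111.] [325. 375.]
78 [515.4 127.4 269.3] [257.  72.] [239. 369.]
[343. 166.]
[343. 145.]
```

```bash
python3 -c "
from bench import r
print(r.hand_in()); s=r.sense(); print(s['time'],s['finger_gap'],s['tool_pos'])"
```

```text
the job is handed in; nothing more can be done
None
the job is handed in; nothing more can be done
```

I measured the depth and handed the job in at about 33 s, with the rod still held up in the gripper. The collar now reads about 105–106 mm on the scale. `r.hand_in()` reports no verdict, so I can't say how it was judged.

- **Measuring:** I took the rod by its handle and pushed it down the red-ringed pipe. The rim slid the collar up at about 2 N. At 106 mm depth the axial force rose to about 9 N in total, well under the 30 N at which the cork slides. I drew the rod straight out along the pipe.
- **Final pose:** The rod is still, about 270 mm above the desk, with its tip about 130 mm from the pan pipe. The camera predictions for a level rod match the pictures to within about a millimetre at the tip and the 50 mm ring.
- **Collar reading:** The 105–106 mm from the top picture agrees with the arm's own depth at contact.
- **Bystanders:** The eraser, green pencil and tape roll look unmoved.
- **Check that disagreed:** The two cameras differed by about 2 mm on where the pipe is, so I aimed the rod by where its tip appeared next to the rim in the side picture. It went in without a knock, with only a slight sideways load (about 1 N) near full depth.

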